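# Open a rotor whose lid knob has an unknown thread hand

### The job

Unlock the rotor's lid by its bar knob, lift the lid off and set it down right way up and wholly on the black pad. Nothing shows whether the knob has an ordinary or a reverse thread: try both ways, feel which way is blocked without forcing it, and turn it fully the way that gives. Do not drop or tip the lid, and leave the beaker, bottle and vial where they stand.

Things in the scene. Friction and masses are not known exactly. Their poses are not given: they have to be found in the camera images.
- rotor: Round dark metal rotor on a low rubber foot, fixed to the worktop, 120 mm across. Its flat shoulder, on which the lid rests, is 34 mm above the worktop; a hub tower stands hidden under the lid up to 66 mm. Origin: centre of the underside, z up.
- lid: Round grey plastic lid, 104 mm across, 42 mm high without the knob, hollow below, about 0.33 kg with its knob. Origin: centre of its flat lower rim, z up along its axis. On the rotor its rim is 34 mm above the worktop and pegs keep it from turning. Spindle and key lie inside the lid, so it stands flat on its rim.
- lid_top (a point): Centre of the lid's flat top, 42 mm above its rim. Locked, the lid lifts only 1.5 mm: a sideways key on the knob's spindle, 22 mm long, hooks under a slotted plate in the hub. When the key lines up with its slot (within about 0.1 rad) the lid comes straight up; 35 mm of lift clears everything.
- knob_grip (a point): Middle of the bar knob on the lid, on its axis. The bar is 56 mm long (point x, level), 14 mm thick (y), 28 mm high (14 mm below to 14 mm above this point); pinch it across its thickness. A 36 mm collar begins 13.5 mm below the point, the lid's top is 20 mm below. It is 62 mm above the lid's rim. The knob stays where it is left: it can be let go and regrasped.
- knob_end (a point): One end of the knob's bar, 28 mm from its axis. Clockwise or anticlockwise loosens: this differs from start to start and cannot be seen. The wrong way meets a dead stop after 0.2 to 0.8 rad. The right way turns with a steady drag of 0.12 N m for 2.1 to 2.6 rad (not rising) to an end stop; there the key is in line with its slot; turning back locks it. Over 1.5 N m on a stop may damage it.
- pad: Flat black rubber pad, fixed, 150 mm along its x, 222 mm along its y, 8 mm thick. Origin: centre of its underside (worktop level). Behind and to the right of the work stands a big white centrifuge, 0.35 m high, its nearest corner at about x 0.55, y -0.1: swing in at under 0.45 m from the base axis or well above it.
- beaker: Small clear beaker, 52 mm across, 68 mm high, loose; origin at the centre of its underside. To be left alone.
- brown_bottle: Brown bottle with a dark cap, 49 mm across, 101 mm high, loose; origin at the centre of its underside. To be left alone.
- vial: Small brown vial with a white cap, 22 mm across, 53 mm high, loose; origin at the centre of its underside. To be left alone.

How it is judged:
By the outcome, as a careful person would: the job done as asked, in the order asked, and still so for the second after the job is handed in, with the robot touching nothing.
It also fails if it takes over 72 s, if anything falls off the work surface, if the arm or the gripper's body presses on something with over 40 N, if the wrist force passes 120 N, or if a joint passes its speed limit or range.

### The arm

A 6-joint arm with a two-finger parallel gripper is mounted at the origin on a cart in front of the work surface, level with it; the furniture and walls round the work are solid. World frame = base frame: x ahead of the robot, y to its left, z up, the work surface at z = 0. Lengths are in mm, angles in rad, forces in N, time in s.
With the tool pointing down it reaches from about 150 to 775 mm from the base axis. Payload 6.1 kg.
Tool frame: the origin (TCP) lies on the centre line of the jaws, within the pads' length; the fingertips stand 19 mm ahead of it and the grasp point (between the pads) is the TCP; z points along the fingers, y is the line along which they close (so a half turn about z gives the same grasp; the last joint's range is limited). The gripper opens to 85 mm and grips with 20 to 120 N. Pads are 22 mm wide; open, the fingers measure 114 mm over their backs; the gripper's body (76 mm by 85 mm) begins 54 mm behind the grasp point. The pads swing forward as they close: fully open they stand 13 mm farther back than shut.
Start: joints at [1.207, 0.126, -0.04, 1.405, 0, 1.571], TCP at [186.802, 490.625, 250.295] pointing down, gripper open.
Joint ranges: [-2.72, 2.72], [-0.95, 1.95], [-1.27, 1.35], [-1.78, 2.02], [-1.46, 1.47], [-3.14, 3.14]. Speed limits (rad/s): [2.39, 2.39, 3.01, 3.14, 3.14, 3.14].

### API

Orientations are given as a unit quaternion [w, x, y, z].
In Python, from bench import monitor, eyes, job gives the robot as it stands.
- The arm moves only by the shell command python3 -m crank 'ROWS' [OPENING] [FORCE]. ROWS is a JSON object whose one key "increments" holds a list of rows, each a list of 6 numbers: the shift along the tool's x, y, z in mm, then the turn, a rotation vector about the tool's x, y, z in degrees. In form: {"increments": [[tx, ty, tz, rx, ry, rz], ...]}. A call has exactly 8 rows; each row shifts and turns the commanded pose from where the row before left it, along the tool's axes as they then stand; what a row does not reach is not made up. A row lasts 1/12 s, in which the tool goes at most 41.7 mm and 7.16 degrees, less where a joint would pass 70% of its speed; a pose out of reach is approached as far as the arm can. A call is refused whole if a number of a shift passes 41.7 or a number of a turn 7.16, either way. A call with a gripper value outside its range is refused whole. OPENING is the closure, from -1 (fully open) to 1 (shut), set as the call begins (- or left out, the last holds). The fingers move at their own pace and stop on an object; FORCE is the grip in N (left out, the last holds). Time passes only in rows, so rows that do not move let the fingers close, or fill a call up. It gives the time, the measured TCP pose, the force, the opening and the grip force at its end, in the units of the state.
- monitor.get_obs(): the state, without advancing time (a new reading comes with each control period).
- eyes.camera(name): name is "scene" or "top"; returns a dict with "image" (420x560x3 uint8, blue, green, red), "camera_matrix" (3x3 intrinsics, pixels), "D" ([k1, k2, p1, p2, k3] as OpenCV has them; the pictures are not rectified), "eye" and "orientation" of the camera in the world. Camera axes: x right, y down, z forward; pixel columns grow to the right and rows downward; lengths in mm; the calibration is good to about 2 mm. A picture is of the moment at which its call begins. There is no depth.
- job.sign_off(): hands the job in; it is judged then, once.
The state is a dict: "t": time; "joint_positions": joint angles; "qd": joint speeds; "joint_torque": joint torques, N m; "eef_pos": TCP position; "ee_rot": TCP orientation; "force": force on the tool from outside, world axes, zero at the start; "moment": the same for the moment, N m; "opening": finger opening in mm; "grasp_force": force on a finger pad.
Only numpy, scipy, OpenCV 4.12 (cv2) and the standard library are available. Lean on these libraries where they do the work, as an engineer would, in place of code of your own. Each camera call takes 0.05 s, during which the arm holds its last target. There are 200 camera calls.

## Working session

There is one attempt and no reset: what is moved stays moved. The work goes in short steps, Python scripts to look and compute and a shell command to move; the robot and the scene stay as the last step left them, time stands still between calls to the robot, and variables do not carry over. Pictures are saved under pics/ and viewed, at most 10 in all, crops included, and the job is handed in when it is done.

```bash
mkdir -p pics; ls
cat > h.py <<'E'
import numpy as np, cv2
from scipy.spatial.transform import Rotation as R
from bench import monitor, eyes, job
def rot(q): return R.from_quat([q[1],q[2],q[3],q[0]])
def ray(c,px,z):
    u=cv2.undistortPoints(np.array([[px]],float),np.array(c["camera_matrix"],float),np.array(c["D"],float))[0,0]
    d=rot(c["orientation"]).as_matrix()@[u[0],u[1],1]; e=np.array(c["eye"],float)
    return e+d*(z-e[2])/d[2]
E
python3 - <<'E'
from h import *
for n in("scene","top"):
    c=eyes.camera(n); cv2.imwrite(f"pics/{n}0.png",c["image"]); print(n,c["eye"],c["orientation"],c["camera_matrix"])
print(monitor.get_obs())
E
```

```text
pics
scene [  48.63499704 -393.75865699  467.56370049] [-0.51143876  0.80036839 -0.27009153  0.15777011] [[407.59292419   0.         277.00563114]
 [  0.         407.59292419 213.83472903]
 [  0.           0.           1.        ]]
top [430.2114103  243.71468003 948.9424467 ] [-0.02702857  0.70956746 -0.70330744  0.03379515] [[487.46654618   0.         284.25755736]
 [  0.         487.46654618 213.46152715]
 [  0.           0.           1.        ]]
{'t': 0.1, 'joint_positions': array([ 1.20699760e+00,  1.26354445e-01, -4.04980632e-02,  1.40538598e+00,
       -1.17652902e-06,  1.57077421e+00]), 'qd': array([-1.81383608e-03, -3.88715527e-03,  2.05431072e-03,  7.79291051e-04,
       -7.97676541e-05,  1.49745693e-04]), 'joint_torque': array([ 1.18705146e-03, -4.36903560e+01,  3.53605914e+01,  1.36875405e-02,
       -2.40404927e-05, -1.52009238e-05]), 'eef_pos': array([186.69256252, 490.33268807, 249.59216943]), 'ee_rot': array([-1.29871083e-04,  1.80887002e-01,  9.83503621e-01, -7.09288087e-04]), 'force': array([0.37473668, 0.29477308, 0.36398712]), 'moment': array([-0.00861148,  0.01694521, -0.02141581]), 'grasp_force': 0.0, 'opening': 85.44079580122083}
```

View pics/scene0.png

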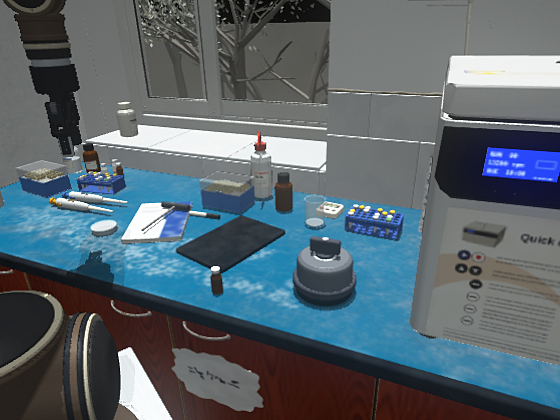

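View pics/top0.png

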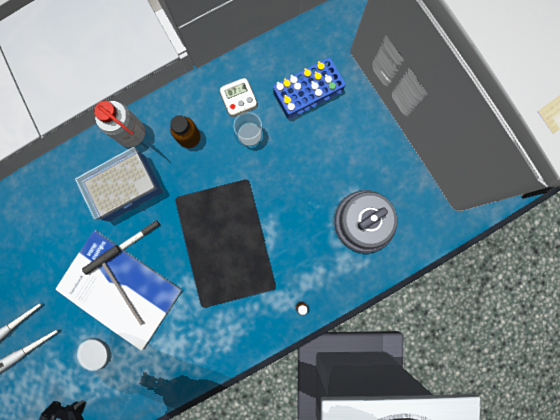

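The scene view shows the rotor and lid at about (325,270), the pad at (232,242), and the vial at (216,280). In the top view the lid and knob are near (367,220), the pad is at (226,243), the vial at (303,309), the beaker at (248,130) and the bottle at (184,131). Next I'll measure these and enlarge the knob.

Run:
```python
from h import *
T=eyes.camera("top");S=eyes.camera("scene")
im=T["image"]
a=cv2.resize(im[180:265,320:415],None,fx=5,fy=5,interpolation=cv2.INTER_CUBIC)
b=cv2.resize(S["image"][225:310,280:370],None,fx=5,fy=5,interpolation=cv2.INTER_CUBIC)[:425,:]
cv2.imwrite("pics/zoom.png",cv2.resize(np.hstack([a,b]),None,fx=.85,fy=.85))
# pad
hsv=cv2.cvtColor(im,cv2.COLOR_BGR2HSV)
m=(im.max(2)<70).astype(np.uint8)*255; m[:, :165]=0; m[:,285:]=0; m[:170]=0; m[312:]=0
m=cv2.morphologyEx(m,cv2.MORPH_OPEN,np.ones((5,5)))
c=max(cv2.findContours(m,0,2)[0],key=cv2.contourArea)
P=np.array([ray(T,p[0].astype(float),8)[:2] for p in c],np.float32)
r=cv2.minAreaRect(P);print("pad",r)
# rotor outline: non-blue disc
m=(hsv[...,1]<90).astype(np.uint8)*255; m[:175]=0;m[265:]=0;m[:,:325]=0;m[:,408:]=0
m=cv2.morphologyEx(m,cv2.MORPH_OPEN,np.ones((5,5)))
c=max(cv2.findContours(m,0,2)[0],key=cv2.contourArea)
P=np.array([ray(T,p[0].astype(float),30)[:2] for p in c],np.float32)
print("rotor",cv2.minEnclosingCircle(P),cv2.fitEllipse(P),cv2.boundingRect(c))
print("vial",ray(T,(303,309),53),"beaker",ray(T,(248,130),40),"bottle",ray(T,(184,131),90))
g=cv2.cvtColor(im,cv2.COLOR_BGR2GRAY)
```

```text
pad ((453.67669677734375, 349.1741943359375), (219.94915771484375, 148.32977294921875), 15.033360481262207)
rotor ((496.8824768066406, 80.8016586303711), 60.43073272705078) ((496.8628234863281, 80.8295669555664), (117.5354995727539, 118.54768371582031), 21.09214973449707) (335, 191, 62, 62)
vial [332.80778589 199.76918795  53.        ] beaker [667.85717264 305.87425957  40.        ] bottle [652.49799892 418.58104339  90.        ]
```

View pics/zoom.png

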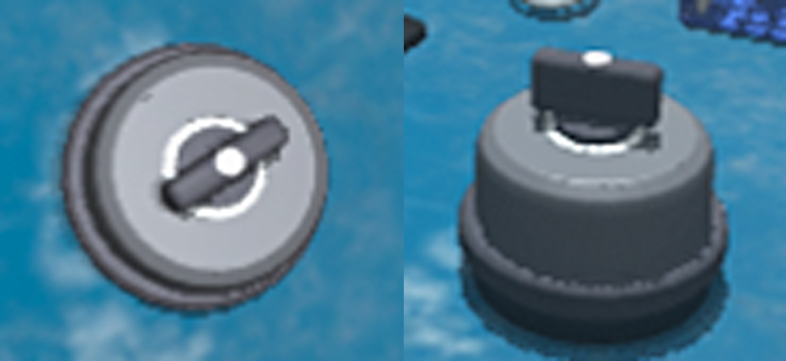

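The zoomed top view puts the knob's white dot at about (374.1,217.9), with bar ends near (385,210.6) and (361,226). In the scene view the dot is at (325.2,238.6). I'll triangulate the dot and work out the bar's yaw.

Run:
```python
from h import *
T=eyes.camera("top");S=eyes.camera("scene")
def line(c,px):
    a=ray(c,px,0.);e=np.array(c["eye"]);d=a-e;return e,d/np.linalg.norm(d)
e1,d1=line(T,(374.1,217.9));e2,d2=line(S,(325.2,238.6))
s=np.linalg.lstsq(np.c_[d1,-d2],e2-e1,rcond=None)[0];print(e1+s[0]*d1,e2+s[1]*d2)
print("dot110",ray(T,(374.1,217.9),110),ray(S,(325.2,238.6),110))
# bar mask in the top image
im=T["image"];x0,y0=355,200
g=cv2.cvtColor(im,cv2.COLOR_BGR2GRAY)
print(g[204:234,355:394:1])
hA=ray(T,(278/4.25+320,128/4.25+180),110);hB=ray(T,(178/4.25+320,190/4.25+180),110)
print(hA,hB,np.linalg.norm(hA-hB),np.degrees(np.arctan2(*(hA-hB)[1::-1])))
```

```text
[496.28295399  79.86458365 110.49437854] [496.09559047  80.00912314 110.45136787]
dot110 [496.3219121   79.76797186 110.        ] [496.66115295  80.60793627 110.        ]
[[186 184 183 ... 112  97 109]
 [184 183 183 ... 117 120 110]
 [185 183 182 ... 117 116 103]
 ...
 [186 186 187 ... 132 113 111]
 [186 185 185 ... 118 114 106]
 [185 185 185 ... 115 114  87]]
[510.10265634  59.69708751 110.        ] [484.30133027 101.26408292 110.        ] 48.92365004280795 -58.171436974418434
```

```bash
python3 -m crank '{"increments": [[-27,-17,3,0,0,0],[-27,-17,3,0,0,0],[-27,-17,3,0,0,0],[-27,-17,3,0,0,0],[-27,-17,3,0,0,0],[-27,-17,3,0,0,0],[-27,-17,3,0,0,0],[-27,-17,3,0,0,0]]}' -1 30
python3 -m crank '{"increments": [[-27,-17,3,0,0,0],[-27,-17,3,0,0,0],[-27,-17,3,0,0,0],[-27,-17,3,0,0,0],[-27,-17,3,0,0,0],[-27,-17,3,0,0,0],[-27,-17,3,0,0,0],[0,0,0,0,0,0]]}'
cat >> h.py <<'E'
def err(p,yaw=None,tilt=True):
    "tool-frame shift (mm) and turn (deg) to reach point p, pointing down, tool y at world yaw (deg)"
    o=monitor.get_obs();A=rot(o["ee_rot"]);y=A.as_matrix()[:,1]
    cy=np.degrees(np.arctan2(y[1],y[0]))
    yaw=cy if yaw is None else yaw
    c,s=np.cos(np.radians(yaw)),np.sin(np.radians(yaw))
    B=R.from_matrix(np.c_[[s,-c,0],[c,s,0],[0,0,-1]])
    print("t %.2f pos %s yaw %.1f q6 %.2f"%(o["t"],o["eef_pos"].round(1),cy,o["joint_positions"][5]))
    print(" shift",A.inv().apply(np.array(p)-o["eef_pos"]).round(1),"turn",(A.inv()*B).as_rotvec(degrees=True).round(1),"F",o["force"].round(1),"M",o["moment"].round(3),"op %.1f gf %.1f"%(o["opening"],o["grasp_force"]))
E
python3 -c "
from h import *
err([496.5,80.2,200],31.5)"
```

```text
t: 0.97
eef_pos: [340.9, 285.3, 226.3]
ee_rot: [0.0, 0.181, 0.984, 0.0]
force: [-0.1, 1.0, -0.6]
opening: 85.2
grasp_force: 0.0
t: 1.63
eef_pos: [476.9, 104.6, 204.4]
ee_rot: [0.0, 0.183, 0.983, -0.001]
force: [-1.1, -0.6, -0.0]
opening: 85.4
grasp_force: 0.0Traceback (most recent call last):
  File "<string>", line 3, in <module>
    err([496.5,80.2,200],31.5)
    ~~~^^^^^^^^^^^^^^^^^^^^^^^
  File "h.py", line 15, in err
    B=R.from_matrix(np.c_[[s,-c,0],[c,s,0],[0,0,-1]])
  File "scipy/spatial/transform/_rotation.pyx", line 1143, in scipy.spatial.transform._rotation.Rotation.from_matrix
ValueError: Non-positive determinant (left-handed or null coordinate frame) in rotation matrix 0: [[ 0.52249856  0.85264016  0.        ]
 [-0.85264016  0.52249856  0.        ]
 [ 0.          0.         -1.        ]].
```

```bash
sed -i 's/\[s,-c,0\]/[-s,c,0]/' h.py
python3 -m crank '{"increments": [[0,0,0,0,0,4.7],[0,0,0,0,0,4.7],[0,0,0,0,0,4.7],[0,0,0,0,0,4.7],[0,0,0,0,0,4.7],[0,0,0,0,0,4.7],[0,0,0,0,0,4.7],[0,0,0,0,0,4.7]]}' >/dev/null
python3 -c "
from h import *
err([496.5,80.2,105],31.5)
S=eyes.camera('scene')['image'];cv2.imwrite('pics/s1.png',cv2.resize(S[120:310,230:440],None,fx=2.5,fy=2.5))"
```

```text
t 2.30 pos [474.3 108.5 205.3] yaw 31.3 q6 1.25
 shift [-35.7   4.3 100.3] turn [-0.  -0.  -0.2] F [-0.6 -0.8 -0.3] M [-0.033  0.012  0.02 ] op 85.7 gf 0.0
```

View pics/s1.png

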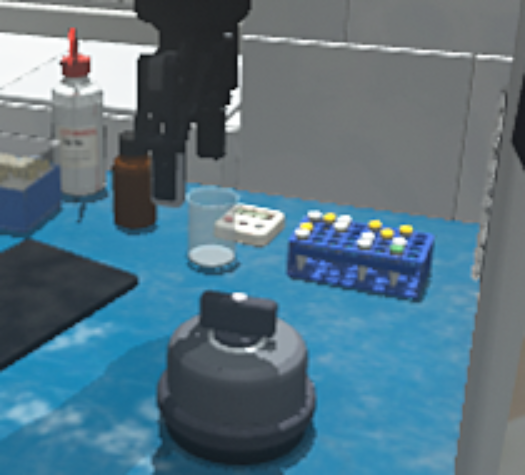

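The crop shows the open jaws at about (185,150), above and left of the knob at (240,310), with nothing in the way. I'll centre the tool over the knob and go down.

```bash
python3 -m crank '{"increments": [[-8.9,1.1,0,0,0,0],[-8.9,1.1,0,0,0,0],[-8.9,1.1,0,0,0,0],[-9,1,5,0,0,0],[0,0,15,0,0,0],[0,0,15,0,0,0],[0,0,15,0,0,0],[0,0,0,0,0,0]]}' >/dev/null
python3 -c "
from h import *
err([496.5,80.2,105],31.5)"
```

```text
t 3.02 pos [495.8  79.  152. ] yaw 31.5 q6 1.18
 shift [ 0.6  1.5 47. ] turn [-0.3 -0.1  0. ] F [-0.7 -0.2  0.5] M [-0.054  0.058 -0.009] op 85.5 gf 0.0
```

```bash
python3 -m crank '{"increments": [[0,0.8,10,0,0,0],[0,0.6,10,0,0,0],[0,0,10,0,0,0],[0,0,8,0,0,0],[0,0,6,0,0,0],[0,0,3,0,0,0],[0,0,0,0,0,0],[0,0,0,0,0,0]]}' >/dev/null
python3 -c "
from h import *
err([496.5,80.2,105],31.5)"
python3 -m crank '{"increments": [[0,0,0,0,0,0],[0,0,0,0,0,0],[0,0,0,0,0,0],[0,0,0,0,0,0],[0,0,0,0,0,0],[0,0,0,0,0,0],[0,0,0,0,0,0],[0,0,0,0,0,0]]}' 1 30
python3 -c "
from h import *
err([496.5,80.2,105],31.5)"
```

```text
t 3.68 pos [498.1  80.8 108.4] yaw 31.6 q6 1.18
 shift [ 0.3 -1.7  3.4] turn [0.  0.  0.1] F [-0.2  0.1  0. ] M [ 0.069  0.015 -0.023] op 85.1 gf 0.0
t: 4.35
eef_pos: [498.0, 80.7, 108.5]
ee_rot: [0.0, 0.488, 0.873, -0.0]
force: [-1.1, -1.3, 3.8]
opening: 13.2
grasp_force: 34.6
t 4.35 pos [498.   80.7 108.5] yaw 31.6 q6 1.18
 shift [ 0.3 -1.5  3.5] turn [-0.   0.   0.1] F [-1.1 -1.3  3.8] M [-0.182  0.323  0.093] op 13.2 gf 34.6
```

```bash
python3 -m crank '{"increments": [[0,0,0,0,0,-1],[0,0,0,0,0,-1],[0,0,0,0,0,-1],[0,0,0,0,0,-1],[0,0,0,0,0,-1],[0,0,0,0,0,-1],[0,0,0,0,0,0],[0,0,0,0,0,0]]}' >/dev/null
python3 -c "
from h import *
err([496.5,80.2,105],37.6)"
python3 -m crank '{"increments": [[0,0,0,0,0,-1],[0,0,0,0,0,-1],[0,0,0,0,0,-1],[0,0,0,0,0,-1],[0,0,0,0,0,-1],[0,0,0,0,0,-1],[0,0,0,0,0,0],[0,0,0,0,0,0]]}' >/dev/null
python3 -c "
from h import *
err([496.5,80.2,105],43.6)"
```

```text
t 5.02 pos [498.1  80.8 108.5] yaw 37.6 q6 1.07
 shift [ 0.5 -1.6  3.5] turn [0. 0. 0.] F [-1.7 -1.1  5.7] M [-0.173  0.494 -0.01 ] op 13.3 gf 34.7
t 5.68 pos [498.1  80.8 108.4] yaw 43.6 q6 0.97
 shift [ 0.7 -1.6  3.4] turn [0. 0. 0.] F [-1.9 -0.8  5.5] M [-0.113  0.461  0.027] op 13.2 gf 34.7
```

```bash
for_() { python3 -c "
from h import *
err([496.5,80.2,105])"; }
python3 -m crank '{"increments": [[0,0,0,0,0,-1],[0,0,0,0,0,-1],[0,0,0,0,0,-1],[0,0,0,0,0,-1],[0,0,0,0,0,-1],[0,0,0,0,0,-1],[0,0,0,0,0,-1],[0,0,0,0,0,-1]]}' >/dev/null
for_
```

```text
t 6.35 pos [498.2  80.8 108.4] yaw 51.7 q6 0.83
 shift [ 0.9 -1.5  3.4] turn [ 0.  0. -0.] F [-1.6 -0.1  4.4] M [-0.071  0.438 -0.058] op 13.2 gf 34.5
```

```bash
python3 -m crank '{"increments": [[0,0,0,0,0,-1],[0,0,0,0,0,-1],[0,0,0,0,0,-1],[0,0,0,0,0,-1],[0,0,0,0,0,-1],[0,0,0,0,0,-1],[0,0,0,0,0,-1],[0,0,0,0,0,-1]]}' >/dev/null
python3 -c "
from h import *
err([496.5,80.2,105])"
```

```text
t 7.02 pos [498.2  80.9 108.5] yaw 59.7 q6 0.69
 shift [ 1.1 -1.4  3.5] turn [ 0.  0. -0.] F [-2.5  0.3  5.2] M [-0.031  0.475 -0.144] op 13.0 gf 34.5
```

```bash
python3 -m crank '{"increments": [[0,0,0,0,0,-1],[0,0,0,0,0,-1],[0,0,0,0,0,-1],[0,0,0,0,0,-1],[0,0,0,0,0,-1],[0,0,0,0,0,-1],[0,0,0,0,0,0],[0,0,0,0,0,0]]}' >/dev/null
python3 -c "
from h import *
err([496.5,80.2,105])
c=eyes.camera('top');cv2.imwrite('pics/t2.png',cv2.resize(c['image'][150:280,300:430],None,fx=4,fy=4))"
```

```text
t 7.68 pos [498.2  80.9 108.5] yaw 65.6 q6 0.59
 shift [ 1.3 -1.4  3.5] turn [ 0.  0. -0.] F [-1.5  0.2  5.4] M [0.035 0.402 0.002] op 13.4 gf 34.7
```

```bash
python3 -m crank '{"increments": [[0,0,0,0,0,-1],[0,0,0,0,0,-1],[0,0,0,0,0,-1],[0,0,0,0,0,-1],[0,0,0,0,0,-1],[0,0,0,0,0,-1],[0,0,0,0,0,-1],[0,0,0,0,0,-1]]}' >/dev/null
python3 -c "
from h import *
err([496.5,80.2,105])"
```

```text
t 8.40 pos [498.2  80.9 108.5] yaw 73.7 q6 0.45
 shift [ 1.5 -1.2  3.5] turn [ 0.  0. -0.] F [-1.8 -0.2  5.1] M [ 0.069  0.392 -0.123] op 13.4 gf 34.5
```

```bash
python3 -m crank '{"increments": [[0,0,0,0,0,-1],[0,0,0,0,0,-1],[0,0,0,0,0,-1],[0,0,0,0,0,-1],[0,0,0,0,0,-1],[0,0,0,0,0,-1],[0,0,0,0,0,-1],[0,0,0,0,0,-1]]}' >/dev/null
python3 -c "
from h import *
err([496.5,80.2,105])"
```

```text
t 9.07 pos [498.3  81.  108.5] yaw 81.7 q6 0.31
 shift [ 1.6 -1.1  3.5] turn [ 0.  0. -0.] F [-1.2  0.2  4.9] M [ 0.176  0.407 -0.129] op 13.2 gf 34.5
```

Anticlockwise has turned 50° (past 0.8 rad) with only about 0.12 N m of steady drag, so that looks like the way that gives. You asked for both ways, so I'll go back and feel clockwise gently, at low grip so the pads limit the torque.

```bash
python3 -m crank '{"increments": [[0,0,0,0,0,6],[0,0,0,0,0,6],[0,0,0,0,0,6],[0,0,0,0,0,6],[0,0,0,0,0,6],[0,0,0,0,0,6],[0,0,0,0,0,6],[0,0,0,0,0,4]]}' - 20 >/dev/null
python3 -c "
from h import *
err([496.5,80.2,105])"
python3 -m crank '{"increments": [[0,0,0,0,0,1],[0,0,0,0,0,1],[0,0,0,0,0,1],[0,0,0,0,0,1],[0,0,0,0,0,1],[0,0,0,0,0,1],[0,0,0,0,0,1],[0,0,0,0,0,1]]}' >/dev/null
python3 -c "
from h import *
err([496.5,80.2,105])"
```

```text
t 9.73 pos [498.1  80.7 108.5] yaw 35.4 q6 1.11
 shift [ 0.5 -1.6  3.5] turn [-0.  0.  0.] F [-2.4 -1.4  7.4] M [-0.133  0.539  0.129] op 13.6 gf 35.3
t 10.40 pos [498.   80.7 108.5] yaw 27.6 q6 1.25
 shift [ 0.3 -1.6  3.5] turn [-0.  0.  0.] F [-3.1 -0.4  5.4] M [-0.173  0.538  0.146] op 13.4 gf 35.2
```

```bash
python3 -m crank '{"increments": [[0,0,0,0,0,1],[0,0,0,0,0,1],[0,0,0,0,0,1],[0,0,0,0,0,1],[0,0,0,0,0,1],[0,0,0,0,0,1],[0,0,0,0,0,0],[0,0,0,0,0,0]]}' 1 20 >/dev/null
python3 -c "
from h import *
err([496.5,80.2,105])"
```

```text
t 11.07 pos [498.   80.7 108.4] yaw 21.6 q6 1.35
 shift [ 0.1 -1.5  3.4] turn [-0.  0.  0.] F [-3.6 -0.6  6. ] M [-0.177  0.569  0.039] op 13.3 gf 34.9
```

```bash
python3 -m crank '{"increments": [[0,0,0,0,0,0.6],[0,0,0,0,0,0.6],[0,0,0,0,0,0.6],[0,0,0,0,0,0.6],[0,0,0,0,0,0.6],[0,0,0,0,0,0.6],[0,0,0,0,0,0.6],[0,0,0,0,0,0.6]]}' >/dev/null
python3 -c "
from h import *
err([496.5,80.2,105])"
```

```text
t 11.73 pos [497.9  80.7 108.5] yaw 16.8 q6 1.44
 shift [-0.  -1.5  3.5] turn [-0.  0.  0.] F [-3.7 -1.6  6.8] M [-0.213  0.645  0.155] op 13.1 gf 35.3
```

```bash
python3 -m crank '{"increments": [[0,0,0,0,0,0.6],[0,0,0,0,0,0.6],[0,0,0,0,0,0.6],[0,0,0,0,0,0.6],[0,0,0,0,0,0.6],[0,0,0,0,0,0.6],[0,0,0,0,0,0.6],[0,0,0,0,0,0.6]]}' >/dev/null
python3 -c "
from h import *
err([496.5,80.2,105])"
```

```text
t 12.40 pos [497.9  80.7 108.4] yaw 12.0 q6 1.52
 shift [-0.2 -1.5  3.4] turn [-0.  0.  0.] F [-3.3 -0.9  6.6] M [-0.206  0.644  0.117] op 13.4 gf 35.3
```

```bash
python3 -m crank '{"increments": [[0,0,0,0,0,0.6],[0,0,0,0,0,0.6],[0,0,0,0,0,0.6],[0,0,0,0,0,0.6],[0,0,0,0,0,0.6],[0,0,0,0,0,0.6],[0,0,0,0,0,0.6],[0,0,0,0,0,0.6]]}' >/dev/null
python3 -c "
from h import *
err([496.5,80.2,105])"
```

```text
t 13.07 pos [497.9  80.6 108.5] yaw 7.2 q6 1.61
 shift [-0.3 -1.4  3.5] turn [-0.  0.  0.] F [-3.6 -2.   6.4] M [-0.219  0.709  0.093] op 13.3 gf 35.3
```

```bash
python3 -m crank '{"increments": [[0,0,0,0,0,0.6],[0,0,0,0,0,0.6],[0,0,0,0,0,0.6],[0,0,0,0,0,0.6],[0,0,0,0,0,0.6],[0,0,0,0,0,0.6],[0,0,0,0,0,0.6],[0,0,0,0,0,0.6]]}' >/dev/null
python3 -c "
from h import *
err([496.5,80.2,105])"
```

```text
t 13.73 pos [497.8  80.7 108.4] yaw 2.4 q6 1.69
 shift [-0.4 -1.3  3.4] turn [-0.  0.  0.] F [-3.6 -1.2  6.1] M [-0.205  0.675  0.208] op 13.3 gf 35.3
```

```bash
python3 -m crank '{"increments": [[0,0,0,0,0,0.6],[0,0,0,0,0,0.6],[0,0,0,0,0,0.6],[0,0,0,0,0,0.6],[0,0,0,0,0,0.6],[0,0,0,0,0,0.6],[0,0,0,0,0,0.6],[0,0,0,0,0,0.6]]}' >/dev/null
python3 -c "
from h import *
err([496.5,80.2,105])"
```

```text
t 14.40 pos [498.3  80.6 108.5] yaw -2.4 q6 1.77
 shift [-0.5 -1.8  3.5] turn [ 0.  0. -0.] F [-1.7 -2.6  5.4] M [-0.329  0.403  0.417] op 13.3 gf 37.3
```

```bash
python3 -m crank '{"increments": [[0,0,0,0,0,0.5],[0,0,0,0,0,0.5],[0,0,0,0,0,0.5],[0,0,0,0,0,0],[0,0,0,0,0,0],[0,0,0,0,0,0],[0,0,0,0,0,0],[0,0,0,0,0,0]]}' >/dev/null
python3 -c "
from h import *
err([496.5,80.2,105])"
```

```text
t 15.07 pos [498.4  80.5 108.4] yaw -3.9 q6 1.80
 shift [-0.5 -1.9  3.4] turn [ 0.  0. -0.] F [ 0.4 -3.7  5.3] M [-0.533  0.108  0.498] op 12.9 gf 39.0
```

The moment rose from 0.12 to 0.5 N m without forcing, so clockwise is blocked at about −0.6 rad. I'll turn fully anticlockwise, then slow down near the end.

```bash
for i in 1 2 3; do echo; done >/dev/null
python3 -m crank '{"increments": [[0,0,0,0,0,-6],[0,0,0,0,0,-6],[0,0,0,0,0,-6],[0,0,0,0,0,-6],[0,0,0,0,0,-6],[0,0,0,0,0,-6],[0,0,0,0,0,-6],[0,0,0,0,0,-6]]}' 1 30 >/dev/null
python3 -m crank '{"increments": [[0,0,0,0,0,-6],[0,0,0,0,0,-6],[0,0,0,0,0,-6],[0,0,0,0,0,-6],[0,0,0,0,0,-6],[0,0,0,0,0,-6],[0,0,0,0,0,-6],[0,0,0,0,0,-6]]}' >/dev/null
python3 -m crank '{"increments": [[0,0,0,0,0,-6],[0,0,0,0,0,-6],[0,0,0,0,0,-6],[0,0,0,0,0,-6],[0,0,0,0,0,-6],[0,0,0,0,0,-6],[0,0,0,0,0,-4],[0,0,0,0,0,0]]}' >/dev/null
python3 -c "
from h import *
err([496.5,80.2,105])"
```

```text
t 17.07 pos [498.4  81.2 108.5] yaw 132.2 q6 -0.58
 shift [2.  0.5 3.5] turn [ 0.   0.1 -0. ] F [-0.8  0.5  5.3] M [-0.016  0.253  0.163] op 13.0 gf 34.6
```

```bash
python3 -m crank '{"increments": [[0,0,0,0,0,-1],[0,0,0,0,0,-1],[0,0,0,0,0,-1],[0,0,0,0,0,-1],[0,0,0,0,0,-1],[0,0,0,0,0,-1],[0,0,0,0,0,-1],[0,0,0,0,0,-1]]}' >/dev/null
python3 -c "
from h import *
err([496.5,80.2,105])"
python3 -m crank '{"increments": [[0,0,0,0,0,-0.7],[0,0,0,0,0,-0.7],[0,0,0,0,0,-0.7],[0,0,0,0,0,-0.7],[0,0,0,0,0,-0.7],[0,0,0,0,0,-0.7],[0,0,0,0,0,-0.7],[0,0,0,0,0,-0.7]]}' >/dev/null
python3 -c "
from h import *
err([496.5,80.2,105])"
```

```text
t 17.73 pos [498.3  81.2 108.5] yaw 140.1 q6 -0.71
 shift [2.  0.8 3.5] turn [ 0.   0.1 -0. ] F [-1.1  0.   4.4] M [ 0.091  0.265 -0.159] op 13.5 gf 34.4
t 18.40 pos [498.3  81.2 108.4] yaw 145.7 q6 -0.81
 shift [1.8 0.9 3.4] turn [ 0.   0.1 -0. ] F [-1.   0.9  5. ] M [ 0.088  0.309 -0.119] op 13.1 gf 34.5
```

```bash
python3 -m crank '{"increments": [[0,0,0,0,0,-0.7],[0,0,0,0,0,-0.7],[0,0,0,0,0,-0.7],[0,0,0,0,0,-0.7],[0,0,0,0,0,-0.7],[0,0,0,0,0,-0.7],[0,0,0,0,0,-0.7],[0,0,0,0,0,-0.7]]}' >/dev/null
python3 -c "
from h import *
err([496.5,80.2,105])"
```

```text
t 19.07 pos [498.2  81.3 108.5] yaw 151.3 q6 -0.91
 shift [1.8 1.  3.5] turn [ 0.   0.1 -0. ] F [-0.4  1.8  5.5] M [ 0.07   0.293 -0.141] op 12.7 gf 34.5
```

```bash
python3 -m crank '{"increments": [[0,0,0,0,0,-0.6],[0,0,0,0,0,-0.6],[0,0,0,0,0,-0.6],[0,0,0,0,0,-0.6],[0,0,0,0,0,-0.6],[0,0,0,0,0,-0.6],[0,0,0,0,0,-0.6],[0,0,0,0,0,-0.6]]}' >/dev/null
python3 -c "
from h import *
err([496.5,80.2,105])"
```

```text
t 19.73 pos [498.2  81.2 108.5] yaw 156.1 q6 -0.99
 shift [1.6 1.2 3.5] turn [ 0.   0.1 -0. ] F [-1.3  0.9  5.4] M [ 0.03   0.346 -0.119] op 13.2 gf 34.5
```

```bash
python3 -m crank '{"increments": [[0,0,0,0,0,-0.6],[0,0,0,0,0,-0.6],[0,0,0,0,0,-0.6],[0,0,0,0,0,-0.6],[0,0,0,0,0,0],[0,0,0,0,0,0],[0,0,0,0,0,0],[0,0,0,0,0,0]]}' >/dev/null
python3 -c "
from h import *
err([496.5,80.2,105])"
```

```text
t 20.40 pos [498.2  81.3 108.5] yaw 158.4 q6 -1.03
 shift [1.6 1.2 3.5] turn [ 0.   0.1 -0. ] F [-2.   0.2  5.4] M [ 0.078  0.333 -0.014] op 13.1 gf 34.6
```

```bash
python3 -m crank '{"increments": [[0,0,0,0,0,-0.6],[0,0,0,0,0,-0.6],[0,0,0,0,0,-0.6],[0,0,0,0,0,-0.6],[0,0,0,0,0,-0.6],[0,0,0,0,0,-0.6],[0,0,0,0,0,-0.6],[0,0,0,0,0,-0.6]]}' >/dev/null
python3 -c "
from h import *
err([496.5,80.2,105])"
```

```text
t 21.07 pos [498.2  81.3 108.5] yaw 163.3 q6 -1.12
 shift [1.5 1.3 3.5] turn [ 0.   0.1 -0. ] F [-1.9  0.7  5. ] M [ 0.077  0.37  -0.105] op 13.6 gf 34.5
```

```bash
python3 -m crank '{"increments": [[0,0,0,0,0,-0.6],[0,0,0,0,0,-0.6],[0,0,0,0,0,-0.6],[0,0,0,0,0,-0.6],[0,0,0,0,0,-0.6],[0,0,0,0,0,-0.6],[0,0,0,0,0,-0.6],[0,0,0,0,0,-0.6]]}' >/dev/null
python3 -c "
from h import *
err([496.5,80.2,105])"
```

```text
t 21.73 pos [497.9  81.4 108.4] yaw 168.0 q6 -1.20
 shift [1.5 1.1 3.4] turn [ 0.   0.1 -0. ] F [-2.8  1.3  4.9] M [ 0.328  0.548 -0.6  ] op 12.8 gf 35.2
```

There is a clear rise to −0.6 N m at yaw 168°, which is the end stop. I'll ease off 1.5° and start lifting, with a check after 6 mm.

```bash
python3 -m crank '{"increments": [[0,0,0,0,0,0.7],[0,0,0,0,0,0.7],[0,0,0,0,0,0],[0,0,0,0,0,0],[0,0,-1.5,0,0,0],[0,0,-1.5,0,0,0],[0,0,-1.5,0,0,0],[0,0,-1.5,0,0,0]]}' 1 50 >/dev/null
python3 -c "
from h import *
err([496.5,80.2,105])"
```

```text
t 22.40 pos [497.6  81.  113.5] yaw 166.7 q6 -1.18
 shift [1.  0.8 8.5] turn [ 0.1  0.  -0. ] F [ 0.3  2.2 -5.2] M [ 0.545 -0.003 -0.155] op 13.0 gf 51.7
```

```bash
python3 -m crank '{"increments": [[0,0,-4,0,0,0],[0,0,-4,0,0,0],[0,0,-5,0,0,0],[0,0,-5,0,0,0],[0,0,-6,0,0,0],[0,0,-6,0,0,0],[0,0,-6,0,0,0],[0,0,-6,0,0,0]]}' >/dev/null
python3 -m crank '{"increments": [[0,0,-8,0,0,0],[0,0,-8,0,0,0],[0,0,-8,0,0,0],[0,0,-8,0,0,0],[0,0,-8,0,0,0],[0,0,-4,0,0,0],[0,0,0,0,0,0],[0,0,0,0,0,0]]}' >/dev/null
python3 -c "
from h import *
err([453.7,349.2,190])
c=eyes.camera('scene');cv2.imwrite('pics/s2.png',cv2.resize(c['image'][130:320,200:440],None,fx=2.5,fy=2.5))"
```

```text
t 23.73 pos [498.2  80.8 200.4] yaw 166.7 q6 -1.18
 shift [-250.9  105.3   10.4] turn [-0.  0.  0.] F [-0.1  1.  -4.3] M [-0.008 -0.008  0.016] op 12.9 gf 52.0
```

View pics/s2.png

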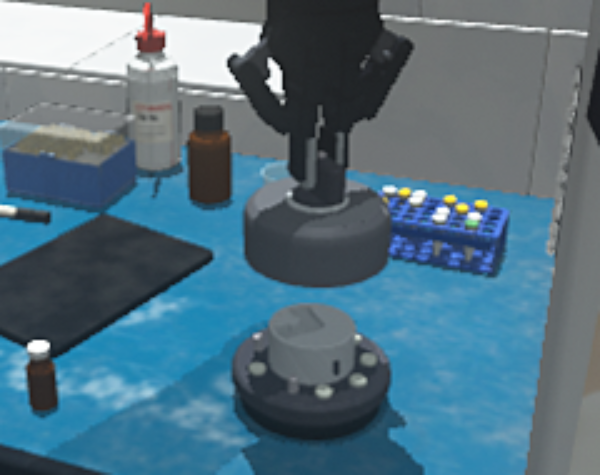

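The lid is off and level at crop (318,235), clear of the rotor hub at (312,340). I'll carry it to the pad.

```bash
python3 -m crank '{"increments": [[-6,2.5,0,0,0,0],[-12,5,0,0,0,0],[-18,7.5,0,0,0,0],[-18,7.5,0,0,0,0],[-18,7.5,0,0,0,0],[-18,7.5,0,0,0,0],[-18,7.5,0,0,0,0],[-18,7.5,0,0,0,0]]}' >/dev/null
python3 -m crank '{"increments": [[-18,7.5,0,0,0,0],[-18,7.5,0,0,0,0],[-18,7.5,0,0,0,0],[-18,7.5,0,0,0,0],[-18,7.5,0,0,0,0],[-18,7.5,0,0,0,0],[-12,5,0,0,0,0],[-5,2.5,0,0,0,0]]}' >/dev/null
python3 -m crank '{"increments": [[0,0,6,0,0,0],[0,0,12,0,0,0],[0,0,15,0,0,0],[0,0,15,0,0,0],[0,0,15,0,0,0],[0,0,10,0,0,0],[0,0,5,0,0,0],[0,0,0,0,0,0]]}' >/dev/null
python3 -c "
from h import *
err([453.7,349.2,83])
c=eyes.camera('scene');cv2.imwrite('pics/s3.png',cv2.resize(c['image'][130:320,120:360],None,fx=2.5,fy=2.5))"
```

```text
t 25.78 pos [453.4 348.1 120.9] yaw 166.6 q6 -0.68
 shift [-1.2 -0.1 37.9] turn [ 0.1 -0.1  0. ] F [ 0.4 -0.1 -4.4] M [ 0.023  0.056 -0.016] op 12.8 gf 51.8
```

View pics/s3.png

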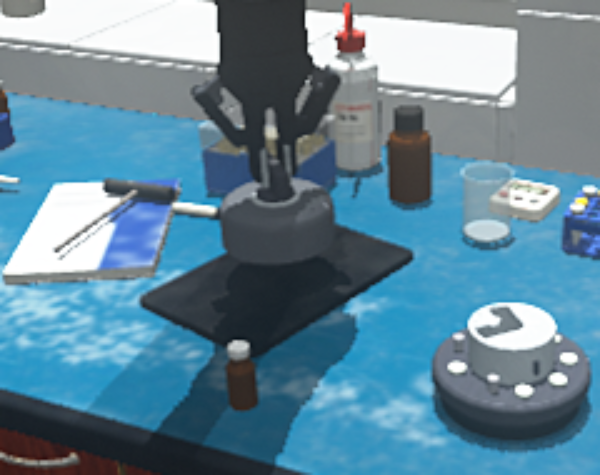

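The lid hangs level over the pad at crop (278,225), and the vial, bottle and beaker haven't moved. I'll lower it until it touches.

```bash
python3 -m crank '{"increments": [[-1,0,6,0,0,0],[0,0,7,0,0,0],[0,0,7,0,0,0],[0,0,6,0,0,0],[0,0,4,0,0,0],[0,0,3,0,0,0],[0,0,1,0,0,0],[0,0,0,0,0,0]]}' >/dev/null
python3 -c "
from h import *
err([453.7,349.2,83])"
python3 -m crank '{"increments": [[0,0,0.5,0,0,0],[0,0,0.5,0,0,0],[0,0,0.5,0,0,0],[0,0,0.5,0,0,0],[0,0,0.5,0,0,0],[0,0,0.5,0,0,0],[0,0,0,0,0,0],[0,0,0,0,0,0]]}' >/dev/null
python3 -c "
from h import *
err([453.7,349.2,83])"
```

```text
t 26.50 pos [454.  350.1  88. ] yaw 166.7 q6 -0.68
 shift [1.  0.1 5. ] turn [ 0. -0.  0.] F [ 0.1  0.6 -3.7] M [-0.01   0.006  0.025] op 12.6 gf 51.9
t 27.17 pos [454.1 350.2  85.3] yaw 166.7 q6 -0.68
 shift [1.  0.2 2.3] turn [ 0. -0.  0.] F [-0.1 -0.3 -4.2] M [-0.011  0.031  0.023] op 13.1 gf 51.9
```

```bash
python3 -m crank '{"increments": [[0,0,0.4,0,0,0],[0,0,0.4,0,0,0],[0,0,0.4,0,0,0],[0,0,0.4,0,0,0],[0,0,0.4,0,0,0],[0,0,0.4,0,0,0],[0,0,0,0,0,0],[0,0,0,0,0,0]]}' >/dev/null
python3 -c "
from h import *
err([453.7,349.2,83])"
```

```text
t 27.83 pos [454.1 350.2  83.1] yaw 166.7 q6 -0.68
 shift [1.  0.2 0.1] turn [-0.  0.  0.] F [-0.6 -0.8 -0.9] M [-0.116  0.131  0.033] op 13.0 gf 52.3
```

```bash
python3 -m crank '{"increments": [[0,0,0.3,0,0,0],[0,0,0.3,0,0,0],[0,0,0.3,0,0,0],[0,0,0,0,0,0],[0,0,0,0,0,0],[0,0,0,0,0,0],[0,0,0,0,0,0],[0,0,0,0,0,0]]}' >/dev/null
python3 -c "
from h import *
err([453.7,349.2,83])"
python3 -m crank '{"increments": [[0,0,0,0,0,0],[0,0,0,0,0,0],[0,0,0,0,0,0],[0,0,0,0,0,0],[0,0,0,0,0,0],[0,0,0,0,0,0],[0,0,0,0,0,0],[0,0,0,0,0,0]]}' -1 30 >/dev/null
python3 -c "
from h import *
err([453.7,349.2,83])"
```

```text
t 28.50 pos [454.2 350.2  83. ] yaw 166.7 q6 -0.68
 shift [1.1 0.2 0. ] turn [-0.  0.  0.] F [-2.7 -2.5  6.5] M [-0.532  0.711 -0.017] op 12.7 gf 53.3
t 29.17 pos [454.1 350.2  81.9] yaw 166.7 q6 -0.68
 shift [ 1.1  0.1 -1.1] turn [ 0. -0.  0.] F [-0.7  0.5  0.6] M [-0.021 -0.013 -0.022] op 85.4 gf 0.0
```

The jaws are open and nothing is touching. I'll retreat straight up, then back towards the base so the top view is clear.

```bash
python3 -m crank '{"increments": [[0,0,-6,0,0,0],[0,0,-10,0,0,0],[0,0,-15,0,0,0],[0,0,-20,0,0,0],[0,0,-25,0,0,0],[0,0,-25,0,0,0],[0,0,-25,0,0,0],[0,0,-15,0,0,0]]}' >/dev/null
python3 -m crank '{"increments": [[0,10,0,0,0,0],[0,20,0,0,0,0],[0,25,0,0,0,0],[0,25,0,0,0,0],[0,25,0,0,0,0],[0,25,0,0,0,0],[0,20,0,0,0,0],[0,10,0,0,0,0]]}' >/dev/null
python3 -m crank '{"increments": [[0,0,0,0,0,0],[0,0,0,0,0,0],[0,0,0,0,0,0],[0,0,0,0,0,0],[0,0,0,0,0,0],[0,0,0,0,0,0],[0,0,0,0,0,0],[0,0,0,0,0,0]]}'
python3 -c "
from h import *
s=eyes.camera('scene')['image'];t=eyes.camera('top')['image']
cv2.imwrite('pics/end.png',np.hstack([cv2.resize(s[130:320,150:390],None,fx=1.65,fy=1.65),cv2.resize(t[100:330,110:420],(400,313))]))"
```

```text
t: 31.17
eef_pos: [298.7, 387.0, 222.9]
ee_rot: [-0.0, -0.62, 0.785, -0.0]
force: [0.0, 0.0, -1.1]
opening: 85.0
grasp_force: 0.0Traceback (most recent call last):
  File "<string>", line 4, in <module>
    cv2.imwrite('pics/end.png',np.hstack([cv2.resize(s[130:320,150:390],None,fx=1.65,fy=1.65),cv2.resize(t[100:330,110:420],(400,313))]))
                               ~~~~~~~~~^^^^^^^^^^^^^^^^^^^^^^^^^^^^^^^^^^^^^^^^^^^^^^^^^^^^^^^^^^^^^^^^^^^^^^^^^^^^^^^^^^^^^^^^^^^^^^^^
    return _nx.concatenate(arrs, 1, dtype=dtype, casting=casting)
           ~~~~~~~~~~~~~~~^^^^^^^^^^^^^^^^^^^^^^^^^^^^^^^^^^^^^^^
ValueError: all the input array dimensions except for the concatenation axis must match exactly, but along dimension 0, the array at index 0 has size 314 and the array at index 1 has size 313
```

```bash
python3 -c "
from h import *
s=eyes.camera('scene')['image'];t=eyes.camera('top')['image']
cv2.imwrite('pics/end.png',np.hstack([cv2.resize(s[130:320,150:390],(396,314)),cv2.resize(t[100:330,110:420],(400,314))]))"
```

```text
(no output)
```

View pics/end.png

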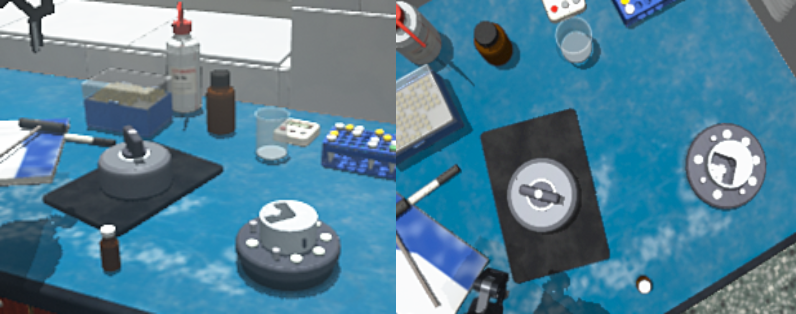

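The lid stands upright near the middle of the pad, at top-view crop (543,195), with pad showing all round it. The beaker, bottle and vial are where they were, and the arm is clear.

```bash
python3 -c "
from bench import job
print(job.sign_off())"
```

```text
the job is handed in; nothing more can be done
None
```

The job is handed in, at about 31 s of the 72 s allowed: the knob was blocked clockwise and gave anticlockwise to its end stop, and the lid now stands upright and wholly on the pad, with the beaker, bottle and vial left where they stood.

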